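Take the fitting T-wrench off its hooks and seat it on the axle nut

TASK

Two T-handle wrenches hang by their cross bars on the hooks of the grey stand. Lift the one with the larger socket up and off its hooks, and put its socket fully down over the hexagon nut of the stub axle, so that it rests on the washer and stands there upright by itself. The smaller wrench stays hanging where it is.

Things in the scene. Friction and masses are not known exactly. Their poses are not given: they have to be found in the camera images.
- stand: Fixed grey sheet-steel stand, foot 105 x 240 x 10 mm. Origin: on the underside of the foot, mid-width, 45 mm behind its front edge; z up; front looks along -x. Upright sheet: front face at x = +30 mm, 184 mm high. It carries two hook pairs, at y = +58 and -58 mm, each two 8 mm round prongs 60 mm apart (in y). A hung cross bar lies along the stand's y at x = -35 mm.
- large_wrench: Loose steel T-wrench, about 0.45 kg, on either hook pair, shaft down between two prongs. Origin: middle of the cross bar; y along the bar, z up. Bar 112 mm long, 14 mm round, with a flat-sided boss in the middle to grip (22 x 32 x 26 mm in x, y, z). 14 mm shaft along -z to a socket, hexagonal outside, 42 mm across flats.
- large_wrench_mouth (a point): Centre of the mouth of the large socket, 150 mm below the wrench's origin, axes as the wrench. The hexagon hole is 32.4 mm across flats, 36 mm deep; two of its flats face the wrench's +x and -x.
- small_wrench: Loose T-wrench, same handle and length, but its socket is 28 mm across the outer flats (hole 20 mm: does not fit the nut). Hangs on the other pair of hooks; leave it there.
- axle: Fixed stub axle upright on a plate 84 x 84 x 12 mm. Origin: centre of the plate's underside, z up. On top a 50 mm washer (top 37 mm high), a hexagon nut 30 mm across flats (its top, 61 mm high, chamfered over the last 5 mm) and the 18 mm round axle end 5 mm above the nut. The nut is tight and set at any angle: its angle is not that of the plate.
- nut_seat (a point): Centre of the washer's top face, on the axle's axis, 37 mm above the table, axes as the axle. The seated socket's mouth lies here.
- hooks (a point): On the stand, midway between the two hook pairs, at x = -35 mm, 180 mm above the table: the height of a hung cross bar's axis. Axes as the stand. The prongs end 22 mm in front of this (-x), turned up to 16 mm above it, so a 14 mm cross bar must rise 25 mm to clear them before it moves forward.

How it is judged:
By the outcome, as a careful person would: the job done as asked, in the order asked, and still so for the second after the job is handed in, with the robot touching nothing.
It also fails if it takes over 48 s, if anything falls off the work surface, if the arm or the gripper's body presses on something with over 40 N, if the wrist force passes 120 N, or if a joint passes its speed limit or range.

ROBOT

A 6-joint arm with a two-finger parallel gripper is mounted at the origin on a cart in front of the work surface, level with it; the furniture and walls round the work are solid. World frame = base frame: x ahead of the robot, y to its left, z up, the work surface at z = 0. Lengths are in m, angles in rad, forces in N, time in s.
With the tool pointing down it reaches from about 0.25 to 0.775 m from the base axis. Payload 4 kg.
Tool frame: the origin (TCP) lies between the finger pads; the fingertips stand 11 mm ahead of it and the grasp point (between the pads) lies 8 mm behind it (robot.tip_extent is the z of the fingertips in the tool frame, in m); z points along the fingers, y is the line along which they close (so a half turn about z gives the same grasp; the last joint's range is limited). The gripper opens to 94 mm and grips with 3 to 60 N. Pads are 16 mm wide; open, the fingers measure 119 mm over their backs; the gripper's body (75 mm by 177 mm) begins 78 mm behind the grasp point.
Start: joints at [1.043, 0.087, 1.371, -0, 1.684, -0.103], TCP at [0.227, 0.501, 0.217] pointing down, gripper open.
Joint ranges: [-3.1, 3.1], [-0.76, 2.03], [0.27, 2.55], [-1.08, 4.22], [0.17, 2.65], [-2.57, 2.57]. Speed limits (rad/s): [2.79, 2.79, 3.14, 3.14, 3.14, 3.14].

INTERFACE

Orientations are given as [roll, pitch, yaw] about the fixed x, y, z axes, in that order (R = Rz(yaw) Ry(pitch) Rx(roll)).
In Python, from bench import robot, imaging gives the robot as it stands.
- The arm moves only by the shell command python3 -m pendant 'ROWS'. ROWS is JSON, a list of rows, each a list of 7 numbers: the shift along the world's x, y, z in cm, then the turn, a rotation vector about the world's x, y, z in degrees, then the opening, from 0 (shut) to 1 (fully open). In form: [[dx, dy, dz, ax, ay, az, jaw], ...]. A call has 1 to 8 rows; each row shifts and turns the commanded pose from where the row before left it; what a row does not reach is not made up. A row lasts 1/10 s, in which the tool goes at most 50 mm and 8.59 degrees, less where a joint would pass 70% of its speed; a pose out of reach is approached as far as the arm can. A call is refused whole if a number of a shift passes 5 or a number of a turn 8.59, either way. A call with a gripper value outside its range is refused whole. The fingers move at their own pace and stop on an object; the grip force is fixed at half the most. Time passes only in rows, so rows that do not move let the fingers close. It gives the time, the measured TCP pose, the force, the opening and the grip force at its end, in the units of the state.
- robot.get_obs(): the state, without advancing time (a new reading comes with each control period).
- imaging.snapshot(name): name is "scene" or "top" or "wrist"; returns the picture (400x640x3 uint8, red, green, blue); there is no depth.
- imaging.camera_params(name): a dict with "camera_matrix" (3x3 intrinsics, pixels), "R" (3x3) and "t" (3): a world point X has camera coordinates R X + t. Camera axes: x right, y down, z forward; pixel columns grow to the right and rows downward; lengths in m; the calibration is good to about 2 mm. The wrist camera is an equidistant fisheye: a pixel r from the principal point sees the ray r / f radians off the axis. A picture is of the moment at which its call begins: read the wrist's pose just before it. camera_params takes no time and is no camera call; for the wrist camera it gives the pose at the moment of the call.
- robot.close_job(): hands the job in; it is judged then, once.
The state is a dict: "time": time; "joint_positions": joint angles; "qvel": joint speeds; "joint_torque": joint torques, N m; "tool_pos": TCP position; "ee_rot": TCP orientation; "wrist_force": force on the tool from outside, world axes, zero at the start; "wrist_torque": the same for the moment, N m; "width": finger opening in m; "finger_force": force on a finger pad.
Only numpy, scipy, OpenCV 4.12 (cv2) and the standard library are available. Lean on these libraries where they do the work, as an engineer would, in place of code of your own. Each camera call takes 0.05 s, during which the arm holds its last target. There are 200 camera calls.

## Working session

There is one attempt and no reset: what is moved stays moved. The work goes in short steps, Python scripts to look and compute and a shell command to move; the robot and the scene stay as the last step left them, time stands still between calls to the robot, and variables do not carry over. Pictures are saved under pics/ and viewed, at most 10 in all, crops included, and the job is handed in when it is done.

```bash
mkdir -p pics; cat > h.py <<'E'
from bench import robot, imaging
import numpy as np, cv2, json
def snap(n,f):
    p=imaging.camera_params(n); im=imaging.snapshot(n); cv2.imwrite(f'pics/{f}.png',im[:,:,::-1])
    json.dump({k:np.array(v).tolist() for k,v in p.items() if k in('camera_matrix','R','t')},open(f'pics/{f}.json','w'))
    return im
def load(f): 
    d=json.load(open(f'pics/{f}.json')); return [np.array(d[k]) for k in('camera_matrix','R','t')]
def ray(f,u,v):
    K,R,t=load(f); x=(u-K[0,2])/K[0,0]; y=(v-K[1,2])/K[1,1]
    if f.startswith('w'):
        r=np.hypot(x,y); d=np.array([x/r*np.sin(r),y/r*np.sin(r),np.cos(r)])
    else: d=np.array([x,y,1.])
    d=R.T@d; return -R.T@t, d/np.linalg.norm(d)
def proj(f,X):
    K,R,t=load(f); c=R@np.array(X)+t
    if f.startswith('w'):
        r=np.arctan2(np.hypot(c[0],c[1]),c[2]); q=c[:2]/np.hypot(c[0],c[1])*r
    else: q=c[:2]/c[2]
    return q*[K[0,0],K[1,1]]+[K[0,2],K[1,2]]
def tri(*obs):
    A=0;b=0;L=[]
    for f,u,v in obs:
        o,d=ray(f,u,v);P=np.eye(3)-np.outer(d,d);A=A+P;b=b+P@o;L.append((P,o))
    X=np.linalg.solve(A,b); return X,[np.linalg.norm(P@(X-o)) for P,o in L]
def atz(f,u,v,z):
    o,d=ray(f,u,v); return o+d*(z-o[2])/d[2]
E
python3 - <<'E'
from h import *
a=snap('scene','s1');b=snap('top','t1');c=snap('wrist','w1')
for n in('s1','t1','w1'):
    K,R,t=load(n);print(n,K[0],K[1,2],-R.T@t,R[2])
print(robot.get_obs())
E
```

```text
s1 [459.59825028   0.         323.7407774 ] 200.54973753177234 [ 0.00543455 -0.16973239  0.72230189] [ 0.55967927  0.47114895 -0.68174612]
t1 [478.0272337    0.         313.12325894] 200.18457916756083 [0.35853157 0.22763058 0.98517966] [ 1.36464152e-01  3.62213180e-04 -9.90644944e-01]
w1 [309.70691629   0.         316.79316288] 199.719800413541 [0.15889327 0.53203301 0.38285419] [ 0.23109915 -0.10804946 -0.96691184]
{'time': 0.15, 'joint_positions': array([ 1.04292953e+00,  8.77964803e-02,  1.37188620e+00,  1.25492245e-05,
        1.68359134e+00, -1.03108067e-01]), 'qvel': array([-0.00038306, -0.00220002, -0.00305213, -0.0008019 , -0.00013882,
        0.00132198]), 'joint_torque': array([ 2.08895188e-03, -3.40644193e+01, -3.02793431e+01,  7.18543818e-02,
        3.05246527e-02, -1.28403144e-04]), 'tool_pos': array([0.22646016, 0.50078145, 0.21557749]), 'ee_rot': array([-3.13992150e+00, -1.85461128e-04,  2.71683517e+00]), 'wrist_force': array([-0.93271752,  0.56547837, -0.16444567]), 'wrist_torque': array([ 0.00443641, -0.00850195, -0.02544158]), 'finger_force': 0.0, 'width': 0.0938437026165889}
```

View pics/s1.png

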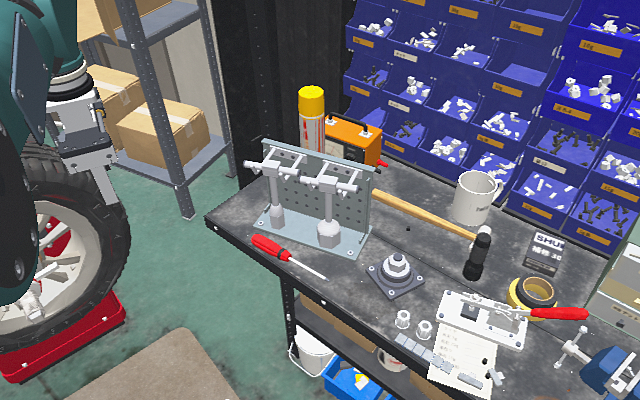

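View pics/t1.png

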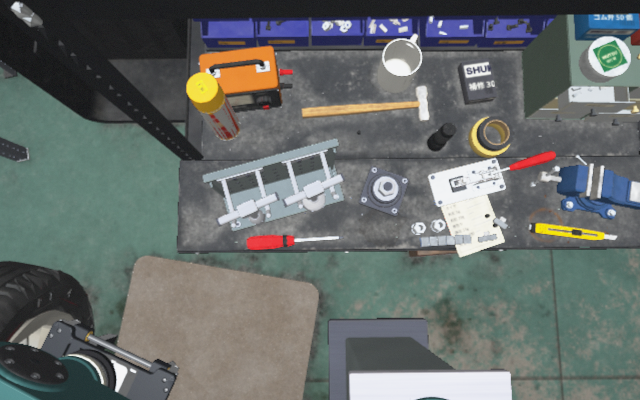

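The scene view shows the wrenches at (272,190) and (328,205). The right one has the larger socket, and the axle is at (397,268). In the top view, the right wrench's boss is near (313,190), the left one's near (247,210), and the nut at (384,187). Next I'll enlarge crops of both.

```bash
python3 - <<'E'
import cv2
a=cv2.imread('pics/t1.png')[130:240,200:360];cv2.imwrite('pics/c1.png',cv2.resize(a,None,fx=5,fy=5,interpolation=cv2.INTER_CUBIC))
a=cv2.imread('pics/t1.png')[155:225,350:420];b=cv2.imread('pics/s1.png')[140:260,240:380]
cv2.imwrite('pics/c2.png',cv2.resize(b,None,fx=5,fy=5,interpolation=cv2.INTER_CUBIC))
b=cv2.imread('pics/s1.png')[240:310,355:435]
import numpy as np
f=lambda x:cv2.resize(x,(400,400*x.shape[0]//x.shape[1]),interpolation=cv2.INTER_CUBIC)
A,B=f(a),f(b);print(A.shape,B.shape);A=A[:350]
cv2.imwrite('pics/c3.png',np.hstack([A,B]))
E
```

```text
(400, 400, 3) (350, 400, 3)
```

View pics/c1.png

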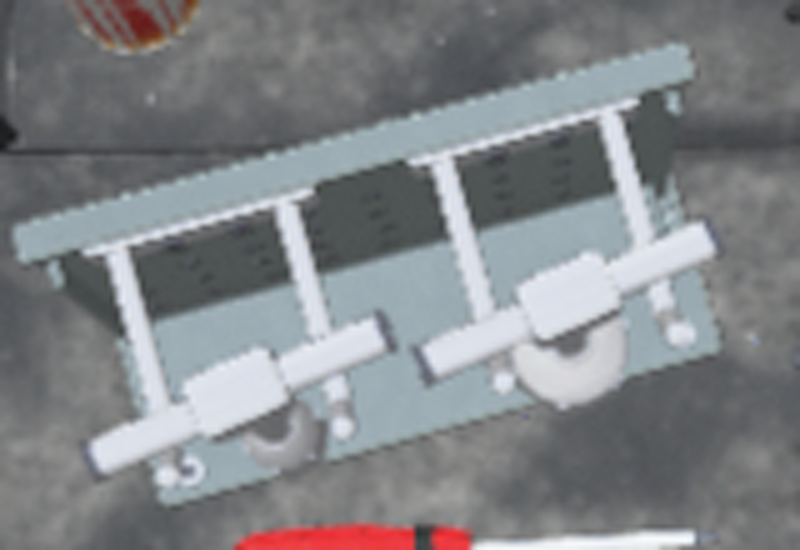

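View pics/c2.png

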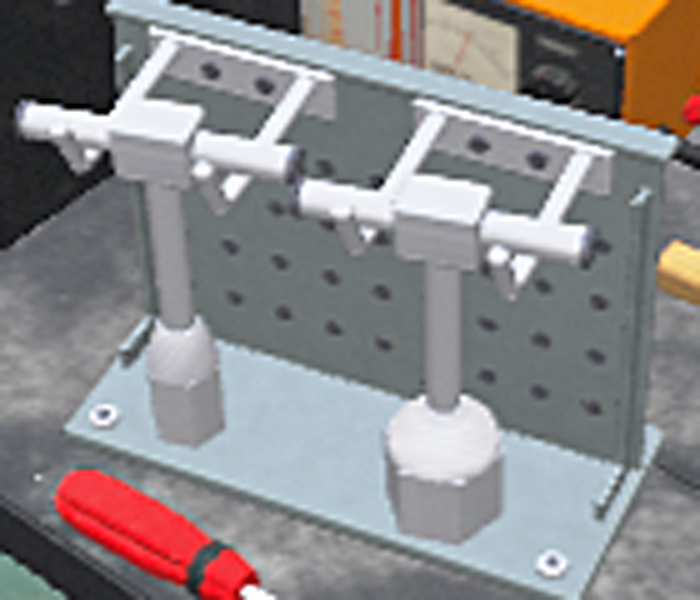

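View pics/c3.png

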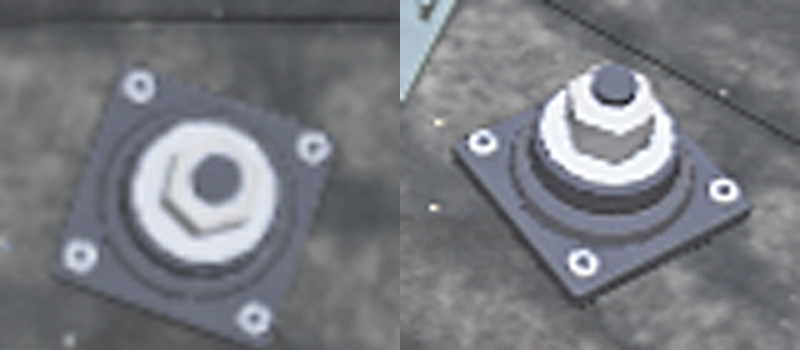

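The crops confirm the right wrench is the large one. In c1 its boss top is centred at (568,294) and its bar ends are at (428,362) and (705,240). In c2 the boss top is at (445,203). In c3 the axle tip is at (217,179) in the top view and (615,83) in the scene view.

```bash
python3 - <<'E'
from h import *
T=lambda x,y:('t1',200+(x+.5)/5-.5,130+(y+.5)/5-.5)
S=lambda x,y:('s1',240+(x+.5)/5-.5,140+(y+.5)/5-.5)
np.set_printoptions(precision=4,suppress=True)
print('boss',tri(T(568,294),S(445,203)))
L=tri(T(428,362),S(307,197));R=tri(T(705,240),S(590,245));print(L,R)
d=R[0]-L[0];print('bar',(L[0]+R[0])/2,np.linalg.norm(d),np.degrees(np.arctan2(d[1],d[0])))
d=atz('t1',*T(690,60)[1:],.184)-atz('t1',*T(15,240)[1:],.184);print('sheet yaw',np.linalg.norm(d),np.degrees(np.arctan2(d[1],d[0])))
print('axle',tri(('t1',387.6,185.9),('s1',397.6,256.2)))
# washer centre
print('washer',atz('t1',350+205.5/5.714-.5,155+192.5/5.714-.5,.037))
ax=tri(('t1',387.6,185.9),('s1',397.6,256.2))[0];ax[2]=.06
print('nut in w1',proj('w1',ax))
E
```

```text
boss (array([0.4891, 0.2268, 0.1888]), [np.float64(0.001108092362592946), np.float64(0.0011080923625930016)])
(array([0.4677, 0.2745, 0.1805]), [np.float64(0.0012978075699627762), np.float64(0.0012978075699628332)]) (array([0.5095, 0.1788, 0.181 ]), [np.float64(0.0024191374250618776), np.float64(0.0024191374250619596)])
bar [0.4886 0.2267 0.1807] 0.1044132598152538 -66.38355711064811
sheet yaw 0.23882847415337863 -75.28366906564179
axle (array([0.5125, 0.0819, 0.0663]), [np.float64(0.0009849720784733174), np.float64(0.0009849720784732277)])
washer [0.512  0.0824 0.037 ]
nut in w1 [177.3326 416.4094]
```

```bash
python3 -m pendant '[[0,0,3,0,0,-3,1],[2.1,-3.2,3,0,0,-3,1],[2.1,-3.2,0,0,0,-3,1],[2.1,-3.2,0,0,0,-3,1],[2.1,-3.2,0,0,0,-3,1],[2.1,-3.2,0,0,0,-3,1],[2.1,-3.2,0,0,0,-3,1],[2.1,-3.2,0,0,0,-3,1]]'
python3 -m pendant '[[2.1,-3.2,0,0,0,-3,1],[2.1,-3.2,0,0,0,-3,1],[2.1,-3.2,0,0,0,-3,1],[2.1,-3.2,0,0,0,-3,1],[2.1,-3.2,0,0,0,-3,1],[2.1,-3.2,0,0,0,-3,0.7],[2.1,-3.2,-3,0,0,0,0.7],[2.1,-3.2,-4,0,0,0,0.7]]'
python3 -m pendant '[[0,0,-4,0,0,0,0.7],[0,0,0,0,0,0,0.7],[0,0,0,0,0,0,0.7]]'
python3 - <<'E'
from h import *
snap('wrist','w2')
c=proj('w2',[.5123,.082,.061]);print(c,robot.get_obs()['tool_pos'],robot.get_obs()['ee_rot'],proj('w2',[.4888,.2267,.194]))
im=cv2.imread('pics/w2.png');u,v=map(int,c)
print(u,v);a=im[max(v-40,0):v+40,u-40:u+40]
cv2.imwrite('pics/c4.png',np.hstack([cv2.resize(a,(400,400),interpolation=cv2.INTER_CUBIC),cv2.resize(im,(400,250))] if 0 else [cv2.resize(a,(400,400),interpolation=cv2.INTER_CUBIC),cv2.copyMakeBorder(cv2.resize(im,(400,250)),0,150,0,0,cv2.BORDER_CONSTANT)]))
E
```

```text
time: 0.95
tool_pos: [0.3741, 0.2757, 0.2762]
ee_rot: [-3.141, -0.0, 2.296]
wrist_force: [0.6, 0.3, 0.4]
width: 0.0937
finger_force: 0.0
time: 1.75
tool_pos: [0.5416, 0.0225, 0.2114]
ee_rot: [3.137, 0.002, 1.983]
wrist_force: [0.9, 0.7, 0.3]
width: 0.0728
finger_force: 0.0
time: 2.05
tool_pos: [0.5391, 0.0244, 0.1701]
ee_rot: [-3.14, -0.001, 1.984]
wrist_force: [-0.1, 0.4, 1.0]
width: 0.0656
finger_force: 0.0
[315.6450498  132.14543307] [0.54036936 0.02464171 0.17235209] [3.13920780e+00 9.65330209e-04 1.98442456e+00] [ 382.33199705 -105.50828193]
315 132
```

View pics/c4.png

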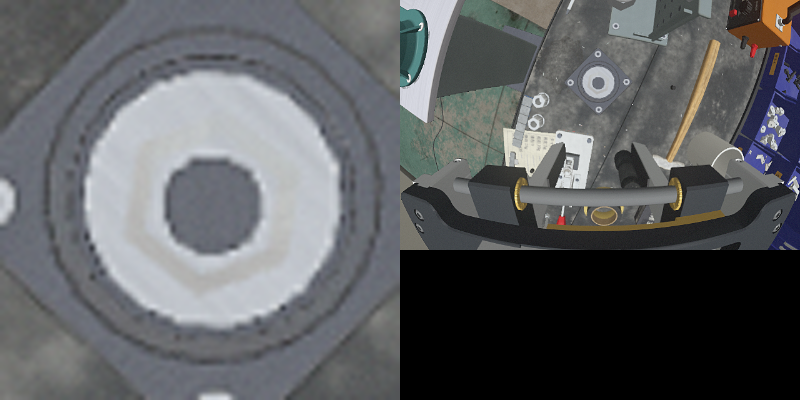

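The nut is in view. The axle tip is at (212,205) in the crop, with faint nut corners near (205,292), (130,245) and (275,255). I'll raise the contrast and overlay the hexagon model at candidate angles.

```bash
python3 - <<'E'
from h import *
u=275+212.5/5-.5;v=92+205.5/5-.5
c=atz('w2',u,v,.066);print('axle w2',c,'top',atz('t1',387.6,185.9,.066),'scene',atz('s1',397.6,256.2,.066),'wash w2',atz('w2',275+(213.5)/5-.5,92+199.5/5-.5,.037))
im=cv2.imread('pics/w2.png',0)[92:172,275:355]
e=cv2.resize(im,(480,480),interpolation=cv2.INTER_CUBIC).astype(float)
e=np.clip((e-150)/(225-150),0,1)*255
im0=cv2.imread('pics/w2.png',0).astype(np.float32)
g=cv2.GaussianBlur(im0,(0,0),.7)
best=[]
def score(x,y,a):
    s=0
    # chamfered top face outline at z~.0585..: nut side edges: base hex at z=.037, upper at .056
    for z in(.056,.037):
        for k in range(6):
            n=a+k*np.pi/3
            for q in np.linspace(-6,6,7)*1e-3:
                P=np.array([x+15e-3*np.cos(n)-q*np.sin(n),y+15e-3*np.sin(n)+q*np.cos(n),z]);d=np.array([np.cos(n),np.sin(n),0])*1e-3
                p=[proj('w2',P+m*d) for m in(-1,1)]
                val=[cv2.remap(g,np.float32([[i[0]]]),np.float32([[i[1]]]),1)[0,0] for i in p]
                s+=abs(val[1]-val[0])
    return s
sc=[(score(c[0],c[1],np.radians(a)),a) for a in range(0,60,3)]
print([(a,round(float(s))) for s,a in sc])
vis=cv2.cvtColor(e.astype(np.uint8),cv2.COLOR_GRAY2BGR);v2=vis.copy()[:, :300*0+480]
for ang in [max(sc)[1]]:
  for z,col in((.056,(0,0,255)),(.037,(0,255,0))):
    for k in range(6):
        n=np.radians(ang+30+60*k);p=proj('w2',[c[0]+.01732*np.cos(n),c[1]+.01732*np.sin(n),z]);p=((p-[275,92]+.5)*6-.5)
        cv2.circle(v2,tuple(int(i) for i in p),3,col,-1)
cv2.imwrite('pics/c5.png',np.hstack([vis[60:420,60:420],v2[60:420,60:420]]))
E
```

```text
axle w2 [0.51349033 0.08230026 0.066     ] top [0.51183003 0.08258584 0.066     ] scene [0.51350786 0.08137376 0.066     ] wash w2 [0.5136262  0.08233414 0.037     ]
[(0, 365), (3, 373), (6, 383), (9, 402), (12, 421), (15, 429), (18, 426), (21, 399), (24, 377), (27, 365), (30, 351), (33, 348), (36, 338), (39, 329), (42, 330), (45, 332), (48, 335), (51, 342), (54, 342), (57, 350)]
```

View pics/c5.png

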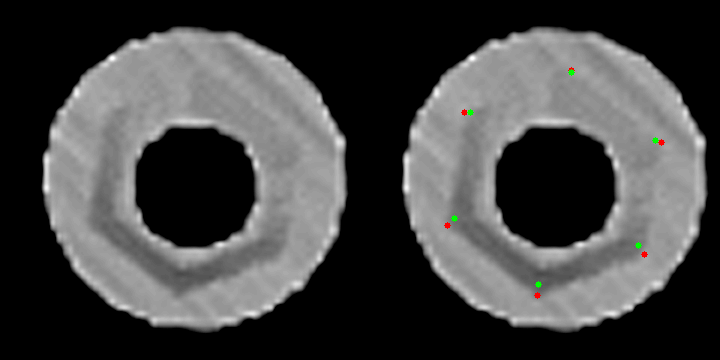

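The overlay matches the nut edges well, with flats' normals at about 16° and the axis at about (0.513, 0.082). Next I move above the boss, staying high and off to the side.

```bash
python3 -m pendant '[[0,0,4.5,0,0,0,0.7],[0,0,4.5,0,0,0,0.7],[-1,4,1.5,0,0,0,0.7],[-1,4,0,0,0,0,0.7],[-1,4,0,0,0,0,0.7],[-1,4,0,0,0,0,0.7],[-1,4,0,0,0,0,0.7],[0,0,0,0,0,0,0.7]]'
python3 -m pendant '[[0,0,0,0,0,0,0.7],[0,0,0,0,0,0,0.7]]'
python3 - <<'E'
from h import *
snap('wrist','w3')
c=proj('w3',[.489,.227,.193]);print(c,robot.get_obs()['tool_pos'])
im=cv2.imread('pics/w3.png');u,v=map(int,c)
print(u-80,v-60);a=im[v-60:v+60,u-80:u+80]
cv2.imwrite('pics/c6.png',cv2.resize(a,(800,600),interpolation=cv2.INTER_CUBIC))
E
```

```text
time: 2.9
tool_pos: [0.4885, 0.2296, 0.2797]
ee_rot: [3.134, -0.001, 1.992]
wrist_force: [-0.2, 0.5, -0.1]
width: 0.0658
finger_force: 0.0
time: 3.1
tool_pos: [0.4902, 0.224, 0.2776]
ee_rot: [3.138, 0.001, 1.984]
wrist_force: [-0.2, 0.6, 0.0]
width: 0.0662
finger_force: 0.0
[316.9185216  204.98308022] [0.49022129 0.22357392 0.2769559 ]
236 144
```

View pics/c6.png

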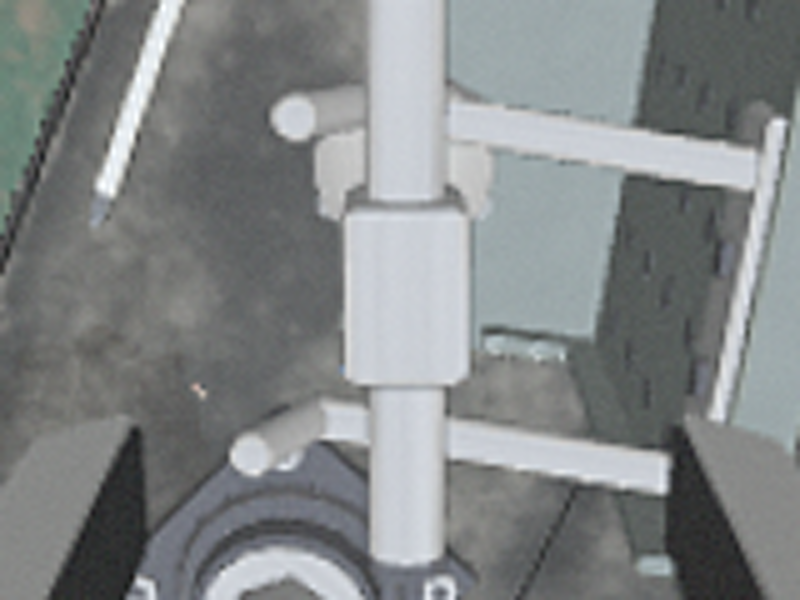

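The wrist view shows the boss top centred at (407,296) in the crop, with the bar running straight down the image, so the tool yaw already matches the bar.

```bash
python3 - <<'E'
from h import *
np.set_printoptions(precision=4,suppress=True)
W=lambda x,y:('w3',236+(x+.5)/5-.5,144+(y+.5)/5-.5)
T=lambda x,y:('t1',200+(x+.5)/5-.5,130+(y+.5)/5-.5)
S=lambda x,y:('s1',240+(x+.5)/5-.5,140+(y+.5)/5-.5)
print(tri(W(407,296),T(568,294),S(445,203)),atz(*W(407,296),.193))
a,b=atz(*W(407,20),.187),atz(*W(408,550),.187);d=b-a;print(np.degrees(np.arctan2(d[1],d[0])))
a,b=atz(*W(345,296),.193),atz(*W(470,296),.193);print(np.linalg.norm(a-b))
o=robot.get_obs();print(o['tool_pos'],np.degrees(o['ee_rot']))
E
```

```text
(array([0.4891, 0.2271, 0.1884]), [np.float64(0.0005430604254041399), np.float64(0.0008685735837942771), np.float64(0.001378176695447815)]) [0.4883 0.2288 0.193 ]
-66.27845854937524
0.021108738051659963
[0.4902 0.2236 0.277 ] [179.8446   0.0395 113.6026]
```

```bash
python3 -m pendant '[[-0.1,0.4,-2.5,0,0,0,0.7],[0,0,-2.5,0,0,0,0.7],[0,0,-2.5,0,0,0,0.7],[0,0,-2,0,0,0,0.7],[0,0,-1,0,0,0,0.7],[0,0,0,0,0,0,0.7]]'
python3 -m pendant '[[0,0,0,0,0,0,0.2],[0,0,0,0,0,0,0],[0,0,0,0,0,0,0],[0,0,0,0,0,0,0],[0,0,0,0,0,0,0],[0,0,0,0,0,0,0]]'
```

```text
time: 3.75
tool_pos: [0.4883, 0.227, 0.169]
ee_rot: [-3.139, -0.0, 1.982]
wrist_force: [-0.0, -0.3, 0.5]
width: 0.0656
finger_force: 0.0
time: 4.35
tool_pos: [0.4886, 0.2283, 0.1706]
ee_rot: [3.141, -0.0, 1.984]
wrist_force: [-0.7, -0.9, 0.9]
width: 0.0216
finger_force: 30.0
```

```bash
python3 -m pendant '[[0,0,0.5,0,0,0,0],[0,0,0.7,0,0,0,0],[0,0,0.9,0,0,0,0],[0,0,1,0,0,0,0],[0,0,1,0,0,0,0],[0,0,0.4,0,0,0,0],[0,0,0,0,0,0,0],[0,0,0,0,0,0,0]]'
python3 - <<'E'
from h import *
snap('top','t2');snap('scene','s2')
a=cv2.imread('pics/t2.png')[130:240,200:360];b=cv2.imread('pics/s2.png')[140:260,240:380]
f=lambda x:cv2.resize(x,(400,320),interpolation=cv2.INTER_CUBIC)
cv2.imwrite('pics/c7.png',np.hstack([f(a),f(b)]))
print(robot.get_obs()['wrist_force'],robot.get_obs()['wrist_torque'],robot.get_obs()['width'])
E
```

```text
time: 5.15
tool_pos: [0.4886, 0.2282, 0.2153]
ee_rot: [-3.141, -0.0, 1.984]
wrist_force: [-0.6, 0.7, -3.3]
width: 0.0219
finger_force: 30.0
[ 0.30053847 -0.95656492 -4.14532858] [-0.03955264  0.04429597  0.02443194] 0.02197704480644411
```

View pics/c7.png

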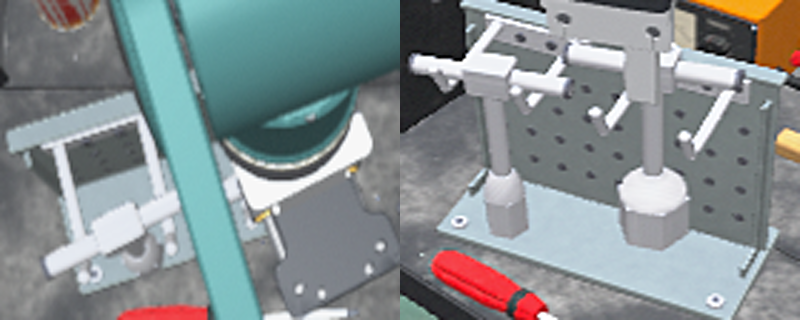

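The scene view shows the large wrench hanging straight in the gripper with its bar above the prongs, and the small one undisturbed. Next I bring it forward, then raise it.

```bash
python3 -m pendant '[[-1,-0.3,0,0,0,0,0],[-1.7,-0.45,0,0,0,0,0],[-1.7,-0.45,0,0,0,0,0],[-1.7,-0.45,0,0,0,0,0],[-1,-0.3,0.5,0,0,0,0],[0,0,1.8,0,0,0,0],[0,0,1.8,0,0,0,0],[0,0,1.5,0,0,0,0]]'
python3 -m pendant '[[0,-1.5,0,0,0,-1,0],[1,-2,0,0,0,-1,0],[1.5,-2,0,0,0,-1,0],[1.5,-2,0,0,0,-1.7,0],[1.5,-2,0,0,0,-1,0],[1.5,-1.5,0,0,0,-1,0],[1,-1,0,0,0,-1,0],[0.8,-0.5,0,0,0,0,0]]'
python3 -m pendant '[[0.6,-0.2,0,0,0,0,0],[0,0,0,0,0,0,0],[0,0,0,0,0,0,0],[0,0,0,0,0,0,0],[0,0,0,0,0,0,0]]'
python3 - <<'E'
from h import *
for i in range(3):
    snap('wrist','w4');o=robot.get_obs();print(o['tool_pos'],np.degrees(o['ee_rot']))
E
```

```text
time: 6.05
tool_pos: [0.4174, 0.2087, 0.2728]
ee_rot: [3.14, 0.0, 1.984]
wrist_force: [-0.5, 0.2, -3.5]
width: 0.0214
finger_force: 30.0
time: 6.85
tool_pos: [0.5062, 0.083, 0.2714]
ee_rot: [-3.141, -0.0, 1.848]
wrist_force: [-0.3, 0.2, -3.7]
width: 0.0217
finger_force: 30.0
time: 7.35
tool_pos: [0.5113, 0.0822, 0.2716]
ee_rot: [3.141, -0.0, 1.85]
wrist_force: [1.2, -0.2, -3.3]
width: 0.0219
finger_force: 30.0
[0.51134816 0.08214148 0.2715744 ] [ 1.79983423e+02 -2.52061356e-03  1.06002413e+02]
[0.51140798 0.08203886 0.27156563] [1.79980185e+02 2.37464754e-03 1.05995690e+02]
[0.51147555 0.08194887 0.27155338] [1.79978853e+02 3.08397167e-03 1.05983648e+02]
```

```bash
python3 -m pendant '[[0.15,0,-1,0,0,0,0],[0,0,-2,0,0,0,0],[0,0,-1.5,0,0,0,0],[0,0,-1,0,0,0,0],[0,0,-0.5,0,0,0,0],[0,0,0,0,0,0,0],[0,0,0,0,0,0,0],[0,0,0,0,0,0,0]]'
python3 -m pendant '[[0,0,-0.3,0,0,0,0],[0,0,-0.3,0,0,0,0],[0,0,-0.3,0,0,0,0],[0,0,-0.2,0,0,0,0],[0,0,0,0,0,0,0]]'
```

```text
time: 8.3
tool_pos: [0.5137, 0.0818, 0.2125]
ee_rot: [3.139, 0.0, 1.849]
wrist_force: [0.2, 0.3, -4.1]
width: 0.0215
finger_force: 30.0
time: 8.8
tool_pos: [0.5129, 0.0817, 0.1997]
ee_rot: [-3.141, -0.0, 1.849]
wrist_force: [-0.4, -0.2, -4.3]
width: 0.0221
finger_force: 30.0
```

```bash
python3 -m pendant '[[0,0,-0.2,0,0,0,0],[0,0,-0.2,0,0,0,0],[0,0,-0.1,0,0,0,0],[0,0,0,0,0,0,0]]'
```

```text
time: 9.2
tool_pos: [0.5131, 0.0818, 0.1952]
ee_rot: [3.142, -0.0, 1.849]
wrist_force: [-0.2, -0.4, -3.0]
width: 0.0222
finger_force: 30.0
```

```bash
python3 -m pendant '[[0,0,-0.3,0,0,0,0],[0,0,-0.3,0,0,0,0],[0,0,-0.3,0,0,0,0],[0,0,0,0,0,0,0]]'
python3 -m pendant '[[0,0,-0.3,0,0,0,0],[0,0,-0.3,0,0,0,0],[0,0,-0.1,0,0,0,0],[0,0,0,0,0,0,0]]'
```

```text
time: 9.6
tool_pos: [0.513, 0.0819, 0.1856]
ee_rot: [-3.141, -0.001, 1.849]
wrist_force: [0.7, 0.6, -4.1]
width: 0.0217
finger_force: 30.0
time: 10.0
tool_pos: [0.513, 0.0818, 0.179]
ee_rot: [-3.141, -0.0, 1.849]
wrist_force: [1.1, 1.7, -4.9]
width: 0.022
finger_force: 30.0
```

```bash
python3 -m pendant '[[0,0,-0.1,0,0,0,0],[0,0,-0.1,0,0,0,0],[0,0,0,0,0,0,0],[0,0,0,0,0,0,0]]'
```

```text
time: 10.4
tool_pos: [0.5132, 0.0818, 0.1779]
ee_rot: [3.141, 0.0, 1.849]
wrist_force: [-0.0, 0.5, -1.1]
width: 0.0221
finger_force: 30.0
```

The socket is seated: the TCP is at 0.178 against an expected 0.1775, and the weight is off the wrist. Now I release and retreat upward.

```bash
python3 -m pendant '[[0,0,0,0,0,0,0.3],[0,0,0,0,0,0,0.6],[0,0,0,0,0,0,0.6],[0,0,0,0,0,0,0.6],[0,0,0,0,0,0,0.6]]'
python3 -m pendant '[[0,0,1.5,0,0,0,0.6],[0,0,3,0,0,0,0.6],[0,0,4,0,0,0,0.6],[0,0,3,0,0,0,0.6],[-3,0,0,0,0,0,0.6],[-4,0,0,0,0,0,0.6],[-4,0,0,0,0,0,0.6],[0,0,0,0,0,0,0.6]]'
python3 - <<'E'
from h import *
snap('scene','s3');snap('top','t3')
a=cv2.imread('pics/s3.png')[130:310,230:470];b=cv2.imread('pics/t3.png')[140:240,330:430]
cv2.imwrite('pics/c8.png',np.hstack([cv2.resize(a,(480,360),interpolation=cv2.INTER_CUBIC),cv2.resize(b,(320,360))]))
for z in(.180,.224):print(z,proj('s3',[.513,.082,z]),(proj('s3',[.513,.082,z])-[230,130])*2)
E
```

```text
time: 10.9
tool_pos: [0.5132, 0.0816, 0.1775]
ee_rot: [3.141, 0.0, 1.849]
wrist_force: [-0.5, -0.3, -0.1]
width: 0.0552
finger_force: 0.0
time: 11.7
tool_pos: [0.4001, 0.0819, 0.2948]
ee_rot: [3.138, 0.001, 1.85]
wrist_force: [1.2, -0.3, 0.4]
width: 0.0564
finger_force: 0.0
0.18 [403.82919293 212.17854027] [347.65838585 164.35708054]
0.224 [406.77533611 192.72248497] [353.55067222 125.44496994]
```

View pics/c8.png

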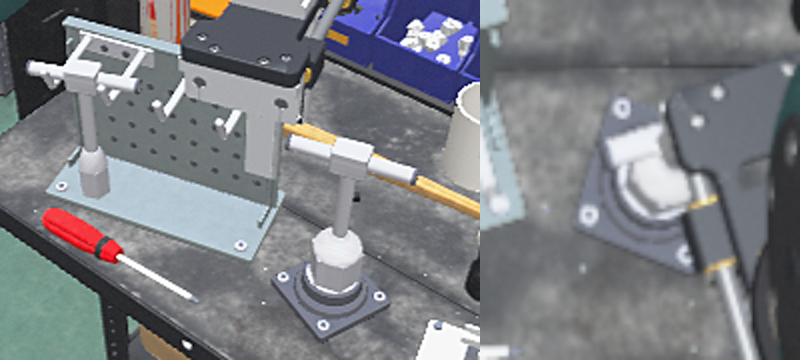

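The large wrench stands upright on the washer, with its boss at (352,157) in the crop where (349,158) was expected. The small wrench is still hanging, and the gripper is clear of both.

```bash
python3 -c "
from bench import robot
print(robot.close_job())"
```

```text
the job is handed in; nothing more can be done
None
```

The job is handed in: the large wrench stands upright on its own, its socket fully down over the nut and resting on the washer. The small wrench still hangs on its hooks, and the robot was clear of everything at about 12 s of the 48 s.

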